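# Reference filter in, sprung cover held at the index

## Robot

A 7-joint arm with a two-finger parallel gripper is mounted at the origin on the work surface. World frame = base frame: x ahead of the robot, y to its left, z up, the work surface at z = 0. Lengths are in m, angles in rad, forces in N, time in s.
With the tool pointing down it reaches from about 0.4 to 0.85 m from the base axis. Payload 4.4 kg.
Tool frame: the origin (TCP) lies midway between the tips of the shut fingers; the grasp point (between the pads) lies manip.tcp_to_grasp behind it (manip.tcp_to_grasp is the distance from the TCP to the grasp point, in m); z points along the fingers, y is the line along which they close (so a half turn about z gives the same grasp; the last joint's range is limited). The gripper opens to 94 mm and grips with 3 to 60 N. Pads are 16 mm wide; open, the fingers measure 119 mm over their backs; the gripper's body (75 mm by 177 mm) begins 78 mm behind the grasp point.
Start: joints at [-1.256, 0.628, 0.038, 1.517, -0.027, 0.996, -0.02], TCP at [0.242, 0.603, 0.205] pointing down, gripper open.
Joint ranges: [-3.06, 3.06], [-0.37, 2.12], [-1.25, 1.32], [0.18, 2.47], [-1.1, 4.24], [0.23, 1.98], [-2.94, 2.94]. Speed limits (rad/s): [2.57, 2.57, 3.14, 3.14, 3.14, 3.14, 3.14].

## Interface

Orientations are given as a unit quaternion [w, x, y, z].
In Python, from rig import manip gives the robot as it stands. The module is installed in compiled form; this text tells all that it offers.
- The arm moves only by the tool send_rows, never from a script. Its arguments are lists of equal length, an entry for each row: "slide": the shift along the tool's x, y, z in units of 25 cm (1.0 is 25 cm), a list of three; "turn": the turn about the tool's z in units of 90 degrees (1.0 is 90 degrees); "grip": the opening, from 0 (shut) to 1 (fully open). In form: {"slide": [[dx, dy, dz], ...], "turn": [turn, ...], "grip": [grip, ...]}. A call has 1 to 20 rows; each row is the pose to reach, as a shift and turn from the pose commanded when the call began, along the tool's axes at that moment; what a row does not reach only later rows make up. A row lasts 1/8 s, in which the tool goes at most 62.5 mm and 10.7 degrees, less where a joint would pass 70% of its speed; a pose out of reach is approached as far as the arm can. A call with a number of a shift or a turn outside -1 to 1 is refused whole. A call with a gripper value outside its range is refused whole. The fingers move at their own pace and stop on an object; the grip force is fixed at half the most. Time passes only in rows, so rows that repeat a pose let the fingers close. It gives the time, the measured TCP pose, the force, the opening and the grip force at its end, in the units of the state.
- manip.observe(): the state, without advancing time (a new reading comes with each control period).
- manip.camera(name): name is "side" or "top" or "wrist"; returns (picture, depth): 384x512x3 uint8, red, green, blue; 384x512 float32, m along the optical axis (not along the pixel's ray), 0 where there is no reading.
- manip.camera_model(name): a dict with "fx", "fy", "cx", "cy" (pixels), "R" (3x3) and "t" (3): a world point X has camera coordinates R X + t. Camera axes: x right, y down, z forward; pixel columns grow to the right and rows downward; lengths in m; the calibration is good to about 2 mm. A picture is of the moment at which its call begins: read the wrist's pose just before it. camera_model takes no time and is no camera call; for the wrist camera it gives the pose at the moment of the call.
- manip.close_job(): hands the job in; it is judged then, once.
The state is a dict: "t": time; "joint_positions": joint angles; "joint_vel": joint speeds; "joint_torque": joint torques, N m; "ee_pos": TCP position; "tcp_rot": TCP orientation; "ft_force": force on the tool from outside, world axes, zero at the start; "wrist_torque": the same for the moment, N m; "grip_width": finger opening in m; "gripper_force": force on a finger pad.
Only numpy, scipy, OpenCV 4.12 (cv2) and the standard library are available. Lean on these libraries where they do the work, as an engineer would, in place of code of your own. Each camera call takes 0.05 s, during which the arm holds its last target. There are 200 camera calls.

## Task

For a stray-light check, take the orange filter slide out of the grey rack, slide it fully home into the slot in the top of the cream reader and let go of it. Then lift the reader's sprung white cover, which has a steel bar for the hand, until it is in line with the red index arm beside it, and finish while still holding it steady there: it snaps shut if released. Leave the other two slides in the rack and everything else standing where it is.

Things in the scene. Friction and masses are not known exactly. Their poses are not given: they have to be found in the camera images.
- slide_orange: The orange filter slide: upright flat slab 8 thick (its x) x 50 wide (its y) x 100 tall (z), 42 to 84 g. Origin at the centre of its underside. At the start it stands 30 deep in one of the rack's three pockets, so 70 of it shows. It is seated when its underside is on the slot floor; then 45 stands out of the reader.
- slide_white: The white filter slide: upright flat slab 8 thick (its x) x 50 wide (its y) x 100 tall (z), 42 to 84 g. Origin at the centre of its underside. Stays in the rack.
- slide_green: The green filter slide: upright flat slab 8 thick (its x) x 50 wide (its y) x 100 tall (z), 42 to 84 g. Origin at the centre of its underside. Stays in the rack.
- rack: Grey fixed rack, 70 (x) x 230 (y) x 40 high, origin at the centre of its underside. Three pockets in a row along its y at -70, 0 and +70, each 11 (x) x 53 (y), 30 deep; which slide is in which varies.
- reader: Cream bench reader, fixed, 240 (x) x 300 (y) x 110 high, origin at the centre of its underside; its front faces its -x, towards the robot. The slot is in the left (+y) third of its flat top; the white cover closes the right part.
- slot_floor (a point): Centre of the floor of the slot, 55 below the reader's top, axes as the reader's. The slot is a straight vertical pocket 11 (x) x 53 (y) whose mouth flares in the top 8 to a black funnel 19 x 61, with a black strip along each long side: the slide's 8 mm thickness goes along x, either way round.
- cover (a joint): Angle of the white cover, rad: 0 shut (level), grows as its front edge rises, stop at 1.2. A spring pulls it shut: lifting at the bar takes about 5 N near shut and 10 N at 0.7 rad. The cover is 210 long, 170 wide, 10 thick, 350 g.
- cover_hinge (a point): Middle of the cover's hinge line, which runs along the reader's y at the cover's far (+x) edge, 117 above the table; fixed to the reader, axes as the reader's.
- cover_bar (a point): Centre of the cover's round steel lifting bar, 12 diameter, along y, 110 long with a slanted strut at each end (99 free between them). With the cover shut it is 235 to the front (-x) of the hinge line, 40 above it (25 in front of the cover's edge, 35 above the cover's upper face). It moves with the cover; axes those of the cover (x from bar to hinge along the cover, y along the bar).
- index (a joint): Angle of the red index arm, rad, measured as the cover's: when it equals the cover's angle, cover and arm are in line. Set between 0.42 and 0.70; it stays put and cannot be touched.
- index_tip (a point): Front end of the red index arm (a flat red bar 210 long, 7 wide, 10 high, pivoted on the cover's hinge line, 93 to the right (-y) of the cover's middle). Axes: x along the arm towards the pivot, y along the pivot.
Mind the look-alikes: they are no part of the job. There is more than one size of the slide_orange; the one meant has the size given above.

How it is judged:
On the way, in this order (a step that is already met when the one before it is completed fails the run):
1. the orange slide is fully home in the slot and let go (z of slide_orange in the frame of slot_floor between -0.005 and 0.005 m and horizontal distance between slide_orange and slot_floor below 0.005 m and angle between slide_orange's own z axis and vertical below 0.06 rad and contact force between the fingers and slide_orange below 0.3 N), for 0.2 s.
2. the cover is lifted in line with the red index arm and held there (angle between the x axis of cover_bar and the x axis of index_tip, either way round below 0.07 rad), for 0.3 s.
At the end, for the whole second after the job is handed in: The robot holds the cover still, within 0.07 rad of the red arm's angle, with over 1.5 N, no slide propping it; the orange slide is fully home in the slot (underside within 5 mm of the slot floor's height and centre, upright within 0.06 rad), through the final second (z of slide_orange in the frame of slot_floor between -0.005 and 0.005 m and horizontal distance between slide_orange and slot_floor below 0.005 m and angle between slide_orange's own z axis and vertical below 0.06 rad and angle between the x axis of cover_bar and the x axis of index_tip, either way round below 0.07 rad and contact force between any of the fingers, the arm and cover above 1.5 N and velocity of joint cover between -0.1 and 0.1 rad/s and contact force between cover and slide_orange below 0.3 N and linear speed of slide_orange below 0.03 m/s); the arm keeps its last pose, push and grip.
It fails at once if another slide is taken out of the rack or shoved about (distance of any of slide_white, slide_green from where it was at the start of the episode above 0.02 m).
It fails at once if a bottle, beaker, flask or jar is pushed away or tipped (distance of any of water, beaker, flask_a, flask_b, reagent from where it was at the start of the episode above 0.03 m or angle between any of water, beaker, flask_a, flask_b, reagent's own z axis and vertical above 0.35 rad).
It also fails if it takes over 61 s, if anything falls off the work surface, if the arm or the gripper's body presses on something with over 40 N, if the wrist force passes 120 N, or if a joint passes its speed limit or range.

## Working session

There is one attempt and no reset: what is moved stays moved. The work goes in short steps, Python scripts to look and compute and a tool call to move; the robot and the scene stay as the last step left them, time stands still between calls to the robot, and variables do not carry over. Pictures are saved under pics/ and viewed, at most 10 in all, crops included, and the job is handed in when it is done.

Besides the shell and the picture viewer there is one more tool, called after "Emit:" by a JSON object that holds its "api" and its "payload". send_rows: Moves the arm, as the interface text tells. Its arguments: {"type":"object","properties":{"slide":{"type":"array","items":{"type":"array","items":{"type":"number"}}},"turn":{"type":"array","items":{"type":"number"}},"grip":{"type":"array","items":{"type":"number"}}},"required":["slide","turn","grip"]}

```bash
mkdir -p pics; cat > h.py <<'E'
import numpy as np, cv2
from rig import manip
def cam(n):
    m=manip.camera_model(n); p,d=manip.camera(n); return m,p,d
def world(m,d):
    v,u=np.indices(d.shape); c=np.stack([(u-m['cx'])/m['fx']*d,(v-m['cy'])/m['fy']*d,d],-1)
    return (c-np.array(m['t']))@np.array(m['R'])
E
python3 - <<'E'
from h import *
print(manip.tcp_to_grasp, manip.observe())
a=[]
for n in("side","top"):
    m,p,d=cam(n); np.savez(n+'.npz',p=p,d=d,**m); cv2.imwrite(f'pics/{n}.png',p[...,::-1])
    print(n,m)
E
```

```text
0.0188 {'t': 0.0, 'joint_positions': array([-1.25581696,  0.62932838,  0.03843215,  1.51836011, -0.02696339,
        0.99629642, -0.02000246]), 'joint_vel': array([-0.0002681 ,  0.00152853, -0.00011182, -0.00110927,  0.00025226,
       -0.00054635, -0.00077584]), 'joint_torque': array([ 4.58212944e-04, -5.49735367e+01,  1.14350639e+00, -1.86631018e+01,
       -5.22288471e-02,  2.36745895e-02,  1.63200198e-04]), 'ee_pos': array([0.24129953, 0.60283347, 0.20456799]), 'tcp_rot': array([-1.53432643e-04,  1.89228910e-01,  9.81932554e-01, -9.24622105e-04]), 'ft_force': array([-0.50801747, -0.81445697,  0.38183826]), 'wrist_torque': array([-2.18180683e-02, -5.72693149e-05, -5.63531347e-02]), 'gripper_force': 0.0, 'grip_width': 0.09361819494642268}
side {'fx': 468.29470865872094, 'fy': 468.29470865872094, 'cx': 249.45320618440903, 'cy': 195.18225976423938, 'R': array([[-9.07716654e-01, -4.19583544e-01, -3.54482920e-04],
       [-2.21224361e-01,  4.79308840e-01, -8.49307258e-01],
       [ 3.56525256e-01, -7.70851922e-01, -5.27898718e-01]]), 't': array([0.57377281, 0.21721812, 1.16698201])}
top {'fx': 372.67073641574194, 'fy': 372.67073641574194, 'cx': 253.0040172465354, 'cy': 194.0973957277627, 'R': array([[-0.01014826, -0.99993679,  0.00483973],
       [-0.97663023,  0.00887236, -0.21474326],
       [ 0.21468674, -0.0069059 , -0.97665854]]), 't': array([0.01697363, 0.63807671, 0.8426254 ])}
```

View pics/side.png

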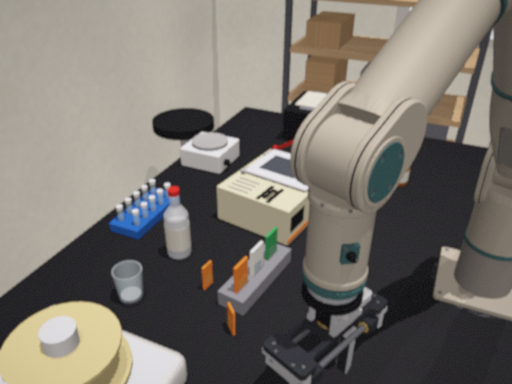

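View pics/top.png

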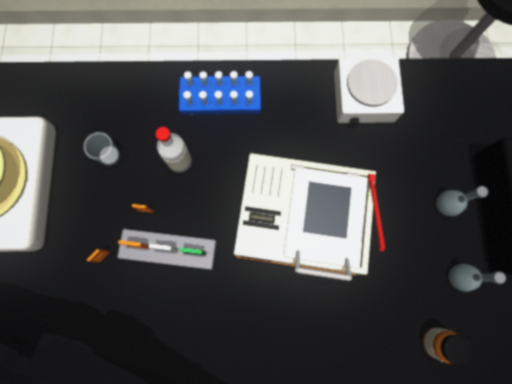

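The side view shows orange pieces at (241,272) in the rack, and loose ones at (207,275) and (231,318). In the top view these are at (131,243), (142,208) and (97,255). The rack one is the candidate. The slot is at top (263,217), the bar at (323,275) and the index arm at (377,212).

```bash
python3 - <<'E'
from h import *
np.set_printoptions(precision=4,suppress=True)
for n in("top","side"):
    z=np.load(n+'.npz'); m={k:z[k] for k in('fx','fy','cx','cy','R','t')}; p,d=z['p'],z['d']; W=world(m,d); np.save(n+'W.npy',W)
    hsv=cv2.cvtColor(p,cv2.COLOR_RGB2HSV)
    for c,lo,hi in(("orange",(7,150,90),(18,255,255)),("green",(50,120,60),(80,255,255)),("red",(174,150,90),(179,255,255)),("red0",(0,180,90),(4,255,255))):
        k=cv2.inRange(hsv,lo,hi); N,l,s,ce=cv2.connectedComponentsWithStats(k)
        for i in range(1,N):
            if s[i,4]<15: continue
            w=W[(l==i)&(d>0)]; w=w[:] 
            print(n,c,ce[i].round(),s[i,4],'min',np.percentile(w,3,0),'max',np.percentile(w,97,0),'top',np.median(w[w[:,2]>w[:,2].max()-.008],0))
W=np.load('topW.npy'); 
for name,lo,hi in(("rack",.032,.045),("reader top",.104,.114),("cover",.116,.13),):
    k=((W[...,2]>lo)&(W[...,2]<hi)).astype(np.uint8)
    k=cv2.morphologyEx(k,cv2.MORPH_OPEN,np.ones((3,3)))
    N,l,s,ce=cv2.connectedComponentsWithStats(k)
    for i in range(1,N):
        if s[i,4]>400:
            w=W[l==i]; r=cv2.minAreaRect((w[:,:2]*1000).astype(np.float32)); print(name,ce[i].round(),s[i,4],r,np.median(w[:,2]))
z=np.load('top.npz');c=z['p'][140:290,225:400]
c2=z['p'][190:280,80:225]
cv2.imwrite('pics/c1.png',np.vstack([cv2.resize(c,(700,600))])[...,::-1])
s=np.load('side.npz')['p'][220:345,180:310]
cv2.imwrite('pics/c2.png',np.hstack([cv2.resize(c2,(400,400),interpolation=3),cv2.resize(s,(400,400),interpolation=3)])[...,::-1])
E
```

```text
top orange [141. 207.] 110 min [ 0.6067  0.2709 -0.0015] max [0.6299 0.3264 0.0704] top [0.6109 0.2881 0.0684]
top orange [132. 244.] 110 min [0.512  0.2671 0.0015] max [0.5326 0.3558 0.1116] top [0.5183 0.2907 0.1097]
top orange [ 97. 255.] 172 min [ 0.4827  0.3771 -0.0012] max [0.5107 0.4299 0.0695] top [0.4947 0.3895 0.0679]
top orange [441. 347.] 127 min [ 0.2536 -0.424   0.0692] max [ 0.3125 -0.3965  0.0796] top [ 0.2838 -0.4037  0.076 ]
top green [191. 251.] 89 min [0.4944 0.1293 0.0807] max [0.5058 0.175  0.1125] top [0.5001 0.1525 0.1101]
top red0 [162. 133.] 161 min [ 0.7329  0.1938 -0.0015] max [0.8434 0.2741 0.2025] top [0.7445 0.2049 0.2006]
top red0 [377. 215.] 335 min [ 0.4926 -0.2647  0.1263] max [ 0.6636 -0.2347  0.2364] top [ 0.4947 -0.237   0.2346]
side orange [298. 232.] 58 min [ 0.4712 -0.0481  0.0053] max [0.4882 0.0528 0.0173] top [0.4803 0.0079 0.0143]
side orange [240. 273.] 364 min [ 0.511   0.1874 -0.0002] max [0.5789 0.3231 0.1097] top [0.5168 0.2998 0.1085]
side orange [207. 274.] 278 min [ 0.6056  0.2199 -0.0024] max [0.6579 0.3107 0.067 ] top [0.6099 0.2
[... 331 characters left out ...]
0.2483  0.1593]
side red0 [174. 190.] 79 min [ 0.7311 -0.086  -0.0034] max [0.9504 0.2253 0.2001] top [0.7414 0.2133 0.1979]
rack [168. 249.] 2302 ((509.2431335449219, 222.65576171875), (230.36309814453125, 70.13694763183594), 82.6642837524414) 0.04013602356583715
reader top [271. 205.] 5029 ((587.307861328125, -107.21798706054688), (289.30670166015625, 240.9494171142578), 80.82402801513672) 0.11054906479525352
reader top [366. 238.] 522 ((540.79345703125, -241.306884765625), (36.6093635559082, 192.19635009765625), 78.97052001953125) 0.110296950610484
cover [326. 217.] 6819 ((577.5696411132812, -153.53787231445312), (185.5889129638672, 216.6616973876953), 80.4964828491211) 0.1227186920739071
```

View pics/c2.png

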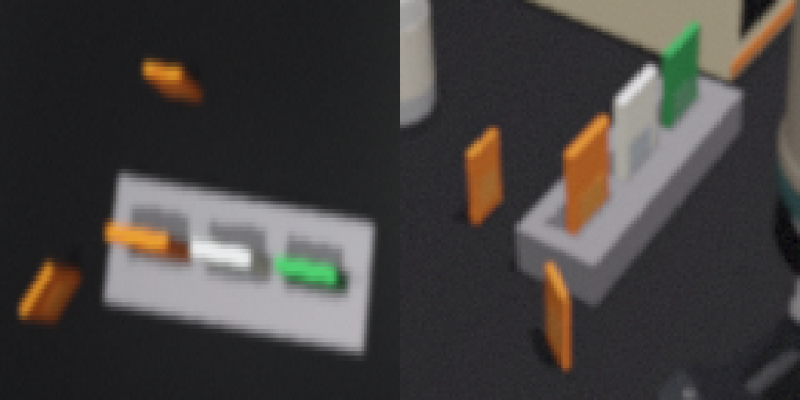

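View pics/c1.png

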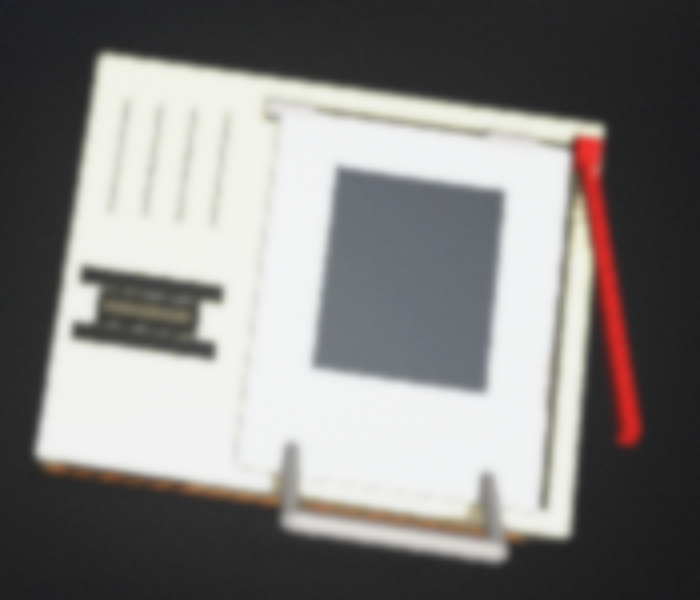

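The crop confirms it: the rack orange has its top at z≈0.110 (70 above the rack), while the loose ones are only 68 mm tall. Next I measure the slot, bar and index angle.

```bash
cat >> h.py <<'E'
def ray(m,u,v,z):
    R=np.array(m['R']);o=-R.T@np.array(m['t']);d=R.T@np.array([(u-m['cx'])/m['fx'],(v-m['cy'])/m['fy'],1]);return o+d*(z-o[2])/d[2]
E
python3 - <<'E'
from h import *
np.set_printoptions(precision=4,suppress=True)
for n,(x0,y0,x1,y1) in {'top':(238,202,284,234),'side':(245,178,290,208)}.items():
    z=np.load(n+'.npz'); p,d=z['p'],z['d']; W=np.load(n+'W.npy')
    g=cv2.cvtColor(p,cv2.COLOR_RGB2GRAY)[y0:y1,x0:x1]; k=cv2.inRange(g,0,110)
    N,l,s,ce=cv2.connectedComponentsWithStats(k); i=1+s[1:,4].argmax()
    print(n,s[1:],ce[i])
    c=cv2.findContours((k>0).astype(np.uint8),0,2)[0]; pts=np.vstack([q[:,0] for q in c if len(q)>3])
    P=np.array([ray(z,u+x0,v+y0,.11)[:2]*1000 for u,v in pts],np.float32); print(cv2.minAreaRect(P))
    print('centroid',ray(z,*(ce[i]+[x0,y0]),.11))
z=np.load('top.npz');W=np.load('topW.npy');hsv=cv2.cvtColor(z['p'],cv2.COLOR_RGB2HSV)
k=cv2.inRange(hsv,(0,180,90),(4,255,255)); k[:,:350]=0; k=cv2.erode(k,np.ones((2,2)))
w=W[k>0]; yaw=-np.radians(9.2); ux=np.array([np.cos(yaw),np.sin(yaw)]); s=w[:,:2]@ux; f=np.polyfit(s,w[:,2],1)
r=w[:,2]-np.polyval(f,s); g=abs(r)<.006; f=np.polyfit(s[g],w[g,2],1); print('index',np.arctan(-f[0]),g.mean(),s.min(),s.max(),w[g,2].max())
# bar: points above .14 near the bar
k=(W[...,2]>.148)&(W[...,2]<.175)&(W[...,0]<.5)&(W[...,0]>.3)&(W[...,1]<-.05)&(W[...,1]>-.25)
b=W[k]; print('bar',k.sum(),np.median(b,0),cv2.minAreaRect((b[:,:2]*1000).astype(np.float32)),b[:,2].max())
k=((W[...,2]>.1)&(W[...,2]<.114)).astype(np.uint8); k=cv2.morphologyEx(k,cv2.MORPH_OPEN,np.ones((3,3)))
k[:150]=0;k[280:]=0;k[:,:225]=0;k[:,385:]=0
r=cv2.minAreaRect((W[k>0][:,:2]*1000).astype(np.float32)); print('reader',r, cv2.boxPoints(r))
E
```

```text
top [[  0   0   3  19  38]
 [  6   5  36  22 460]] [23.2522 15.6783]
((576.2511596679688, 2.5989761352539062), (102.1708755493164, 46.215919494628906), 74.85018157958984)
centroid [ 0.5735 -0.0073  0.11  ]
side [[ 13   9  24  15 128]] [24.6562 15.4844]
((570.9905395507812, -3.4816818237304688), (69.93035888671875, 37.53969955444336), 80.63800811767578)
centroid [ 0.5716 -0.0044  0.11  ]
index 0.5779446453107451 0.987603305785124 0.5204470764845615 0.6997313116338437 0.23908261982034212
bar 359 [ 0.4469 -0.135   0.1618] ((450.83612060546875, -136.09634399414062), (118.2498550415039, 22.42105484008789), 80.44328308105469) 0.16622580280814794
reader ((586.5026245117188, -112.72512817382812), (300.49102783203125, 240.91123962402344), 80.87252807617188) [[ 443.7386 -241.9602]
 [ 681.5994 -280.1763]
 [ 729.2667   16.5099]
 [ 491.4059   54.726 ]]
```

Emit:
{"api": "send_rows", "payload": {"slide": [[-0.1,-0.05,0],[-0.2,-0.1,0],[-0.3,-0.15,0],[-0.4,-0.2,0],[-0.5,-0.25,0],[-0.65,-0.32,0],[-0.8,-0.4,0],[-0.95,-0.47,0],[-1,-0.5,0],[-1,-0.5,0]], "turn": [0.1,0.2,0.3,0.4,0.5,0.6,0.7,0.8,0.839,0.839], "grip": [0.7,0.7,0.7,0.7,0.7,0.7,0.7,0.7,0.7,0.7]}}

```text
t: 1.35
ee_pos: [0.4269, 0.3944, 0.2052]
tcp_rot: [-0.0, 0.751, 0.661, -0.0]
ft_force: [0.2, 0.6, -0.5]
grip_width: 0.0659
gripper_force: 0.0
```

```bash
cat >> h.py <<'E'
from scipy.spatial.transform import Rotation as Ro
def axes():
    o=manip.observe(); q=o['tcp_rot']; return o,Ro.from_quat(np.roll(q,-1)).as_matrix()
def to(x,y,z,ang=None):
    "shift in units to bring the TCP to xyz; ang: wanted world angle of tool y, deg"
    o,R=axes(); print('t',o['t'],'tcp',o['ee_pos'].round(4),'slide',(R.T@(np.array([x,y,z])-o['ee_pos'])/.25).round(4),'yang',np.degrees(np.arctan2(R[1,1],R[0,1])).round(2),'f',o['ft_force'].round(1),'g',o['grip_width'].round(4))
E
python3 -c "
from h import *
to(.518,.292,.2); m,p,d=cam('wrist'); cv2.imwrite('pics/w1.png',p[...,::-1])
W=world(m,d);hsv=cv2.cvtColor(p,cv2.COLOR_RGB2HSV);k=cv2.inRange(hsv,(7,150,90),(18,255,255));w=W[(k>0)&(W[...,2]>.1)&(W[...,2]<.12)]
print(len(w),len(w) and (w.mean(0),cv2.minAreaRect((w[:,:2]*1000).astype(np.float32))))
"
```

```text
Traceback (most recent call last):
  File "h.py", line 15, in to
    o,R=axes(); print('t',o['t'],'tcp',o['ee_pos'].round(4),'slide',(R.T@(np.array([x,y,z])-o['ee_pos'])/.25).round(4),'yang',np.degrees(np.arctan2(R[1,1],R[0,1])).round(2),'f',o['ft_force'].round(1),'g',o['grip_width'].round(4))
                                                                                                                                                                                                            ^^^^^^^^^^^^^^^^^^^^^
AttributeError: 'float' object has no attribute 'round'
```

Emit:
{"api": "send_rows", "payload": {"slide": [[-0.1,0.1,0],[-0.2,0.21,0],[-0.3,0.32,0],[-0.36,0.41,0],[-0.36,0.414,0],[-0.36,0.414,0]], "turn": [0,0,0,0,0,0], "grip": [0.7,0.7,0.7,0.7,0.7,0.7]}}

```text
t: 2.1
ee_pos: [0.5166, 0.2946, 0.2051]
tcp_rot: [-0.001, 0.75, 0.662, -0.0]
ft_force: [0.0, 0.1, 0.3]
grip_width: 0.0658
gripper_force: 0.0
```

```bash
sed -i "s/o\['grip_width'\].round(4)/round(o['grip_width'],4)/" h.py
python3 -c "
from h import *
to(.518,.292,.2); m,p,d=cam('wrist'); cv2.imwrite('pics/w1.png',p[...,::-1])
W=world(m,d);hsv=cv2.cvtColor(p,cv2.COLOR_RGB2HSV);k=cv2.inRange(hsv,(7,150,90),(18,255,255));w=W[(k>0)&(W[...,2]>.1)&(W[...,2]<.12)]
print(len(w),len(w) and (w.mean(0),cv2.minAreaRect((w[:,:2]*1000).astype(np.float32))))
"
```

```text
t 2.1 tcp [0.5166 0.2946 0.2051] slide [-0.0097  0.007   0.0204] yang -7.11 f [0.  0.1 0.3] g 0.0658
29 (array([0.52251012, 0.31822097, 0.10696165]), ((523.8327026367188, 315.1069030761719), (5.403828144073486, 13.970491409301758), 23.833892822265625))
```

View pics/w1.png

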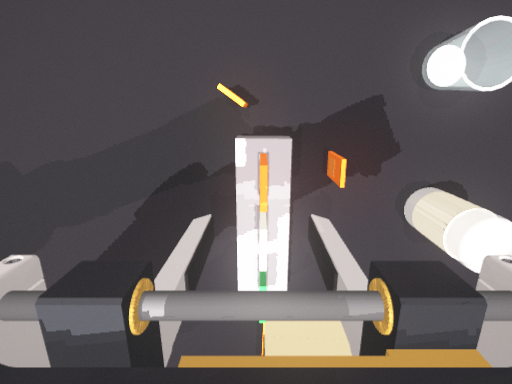

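The wrist view shows the rack at (263,215), with the orange slide's top edge running from about (264,163) to (264,211). The two small look-alikes lie loose at (232,95) and (338,170).

```bash
python3 -c "
from h import *
np.set_printoptions(precision=4,suppress=True)
p=cv2.imread('pics/w1.png')[...,::-1]; m=manip.camera_model('wrist')
print(p[145:225:3,263].tolist())
for u,v in((264,163),(264,211)): print(ray(m,u,v,.11))
hsv=cv2.cvtColor(np.ascontiguousarray(p),cv2.COLOR_RGB2HSV);k=cv2.inRange(hsv,(14,120,150),(30,255,255))[150:220,240:290];v,u=np.nonzero(k);print(u.min()+240,u.max()+240,v.min()+150,v.max()+150,(u+240).mean(),(v+150).mean(),ray(m,(u+240).mean(),(v+150).mean(),.11))
"
```

```text
[[223, 213, 215], [237, 230, 231], [238, 232, 233], [244, 136, 59], [246, 137, 59], [246, 137, 60], [247, 140, 63], [255, 206, 81], [255, 207, 79], [255, 208, 83], [255, 207, 83], [255, 205, 83], [255, 205, 83], [255, 207, 87], [255, 207, 85], [255, 207, 88], [255, 207, 86], [255, 207, 88], [255, 208, 89], [255, 227, 97], [255, 231, 101], [255, 227, 100], [255, 221, 111], [243, 238, 227], [243, 238, 227], [243, 238, 228], [244, 240, 229]]
[0.5227 0.3215 0.11  ]
[0.5166 0.2707 0.11  ]
260 267 165 211 263.20749279538904 187.36311239193083 [0.5189 0.2964 0.11  ]
```

Emit:
{"api": "send_rows", "payload": {"slide": [[0.006,0.002,0.06],[0.006,0.002,0.16],[0.006,0.002,0.28],[0.006,0.002,0.4],[0.006,0.002,0.48],[0.006,0.002,0.515],[0.006,0.002,0.515],[0.006,0.002,0.515],[0.006,0.002,0.515],[0.006,0.002,0.515],[0.006,0.002,0.515],[0.006,0.002,0.515],[0.006,0.002,0.515]], "turn": [0,0,0,0,0,0,0,0,0,0,0,0,0], "grip": [0.7,0.7,0.7,0.7,0.7,0.7,0.7,0,0,0,0,0,0]}}

```text
t: 3.78
ee_pos: [0.5191, 0.2934, 0.0767]
tcp_rot: [-0.0, 0.751, 0.66, -0.0]
ft_force: [-0.3, 0.0, -0.1]
grip_width: 0.0094
gripper_force: 0.0
```

Emit:
{"api": "send_rows", "payload": {"slide": [[0,0,0],[0,0,0],[0,0,0],[0,0,-0.04],[0,0,-0.1],[0,0,-0.18],[0,0,-0.3],[0,0,-0.42],[0,0,-0.54],[0,0,-0.62],[0,0,-0.64],[0,0,-0.64]], "turn": [0,0,0,0,0,0,0,0,0,0,0,0], "grip": [0,0,0,0,0,0,0,0,0,0,0,0]}}

```text
t: 5.28
ee_pos: [0.5189, 0.2935, 0.237]
tcp_rot: [-0.0, 0.751, 0.66, 0.0]
ft_force: [-0.0, -0.2, -0.5]
grip_width: 0.0078
gripper_force: 30.0
```

```bash
python3 -c "
from h import *
to(.5725,-.006,.235); print(manip.observe()['gripper_force'])
print(-9.13)"
```

```text
t 5.275 tcp [0.5189 0.2935 0.237 ] slide [-1.1607  0.3655  0.0075] yang -7.33 f [-0.  -0.2 -0.5] g 0.0078
29.999784529209137
-9.13
```

Emit:
{"api": "send_rows", "payload": {"slide": [[-0.1,0.03,0],[-0.25,0.08,0],[-0.42,0.13,0],[-0.6,0.19,0],[-0.78,0.25,0],[-0.92,0.29,0],[-1,0.33,0],[-1,0.365,0],[-1,0.365,0]], "turn": [0,0,0,0.01,0.01,0.02,0.02,0.02,0.02], "grip": [0,0,0,0,0,0,0,0,0]}}

```text
t: 6.4
ee_pos: [0.5779, 0.0352, 0.2359]
tcp_rot: [-0.001, 0.761, 0.649, -0.0]
ft_force: [-0.9, 1.2, -0.8]
grip_width: 0.0078
gripper_force: 30.0
```

```bash
python3 -c "
from h import *
to(.5725,-.006,.235)
m,p,d=cam('wrist'); cv2.imwrite('pics/w2.png',p[...,::-1]); print(m)
m,p2,d=cam('side'); cv2.imwrite('pics/s2.png',p2[...,::-1])
cv2.imwrite('pics/ws2.png',np.hstack([cv2.resize(p,(400,300)),cv2.resize(p2[100:280,180:420],(400,300))])[...,::-1])"
```

```text
t 6.4 tcp [0.5779 0.0352 0.2359] slide [-0.1661  0.0047  0.0037] yang -9.06 f [-0.9  1.2 -0.8] g 0.0078
{'fx': 277.6583694556243, 'fy': 277.6583694556243, 'cx': 260.7239075108103, 'cy': 187.87683757708277, 'R': array([[ 0.98755098, -0.15728496, -0.00212341],
       [-0.1509278 , -0.95126643,  0.26891074],
       [-0.04431554, -0.26524258, -0.96316276]]), 't': array([-0.56449996,  0.08423297,  0.45616664])}
```

View pics/ws2.png

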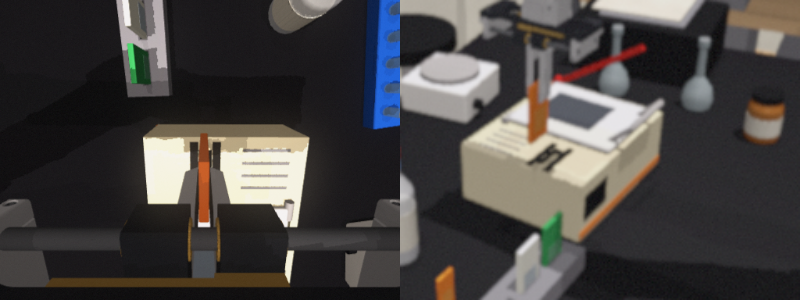

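Wrist view (left half): the orange slide hangs at about (205,180), with the slot's black strips either side at about (194,155) and (217,155). Side view: the slide is held upright, just left of the slot at (545,155).

```bash
python3 -c "
from h import *
np.set_printoptions(precision=4,suppress=True,linewidth=200)
p=cv2.imread('pics/w2.png')[...,::-1];g=cv2.cvtColor(np.ascontiguousarray(p),cv2.COLOR_RGB2GRAY)
for r in range(164,226,5): print(r,g[r,236:296:1])
r=200;print(p[165:215:6,255:270:2].tolist()[0]);
cv2.imwrite('pics/w2c.png',cv2.resize(p[155:295,210:310],(560,784)[:2] if 0 else (420,588),interpolation=0)[...,::-1])
"
```

```text
164 [103 105 105 103 104 104 103 103 103 104 104 104 103 105 103 104 105 104 104 103 101 101 104  99 101 102 103 102 102 102 103 102 101 103 104 103 101 103 102 104 100 102 102 102 103 103 102 105 100
 103 103 104 102 104 104 102 103 103 102 102]
169 [107 103 103 106 105 105 105 102 104 105 104 102 102 106 104 103 104 104 102 102 103 103 104 103 104 105 102 103 104 104 102 102 103 104 103 103 104 106 103 102 102 103 102 101 104 101 103 103 103
 103 105 104 105 104 103 106 105 104 104 104]
174 [107 102 104 107 107 105 103 107 105 105 105 105 104 102 104 105 107 106 104 105  85  77  76  74  78  75  78  78  76  80  99 103 105 108 106 102 100 103 104 105 104 104 104 104 105 103 101 105 106
 103 106 105 105 104 104 105 105 105 104 104]
179 [169 168 170 170 167 169 169 168 168 168 169 168 169 167 168 168 166 169 168 154 100  80  81  78  78  78  78  80  76  81 136 145 163 167 167 179 170 166 167 166 169 167 165 169 178 183 201 207 207
 207 207 178 167 168 167 168 170 167 168 169]
184 [187 171 169 169 169 169 142  71  40  43  39  43  40  41  38  39  40  84 154 129  86  78  80  79  80  81  79
[... 1538 characters left out ...]
  52  54  53  56  79 229 241 240
 241 241 241 241 242 241 241 241 242 242 241]
219 [242 207 151 139 113  98 101 102 101 102 100  99 100 100 101  98  97  62 102 119 120 122 121 119 121 121 121 121 120 123 119 104  61  89  99 102  98 100 100  96  96  99  98  99  99 100 111 154 180
 234 240 242 241 241 240 241 241 240 241 242]
224 [140 103 103 103 101 100 100 101 101  98 100 100 102 101 100 100  77  52  91 108 108 120 121 120 120 122 119 119 123 120 118 104  60  61  94 101 100 103 101  99  99 100  96  99  97  99 100  99  98
  99 194 237 241 241 240 241 242 241 240 240]
[[115, 102, 78], [115, 102, 78], [113, 99, 77], [114, 101, 79], [115, 101, 80], [114, 100, 75], [114, 101, 77], [114, 100, 78]]
```

View pics/w2c.png

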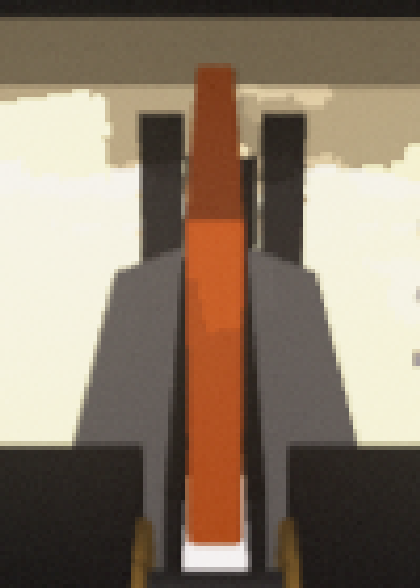

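```bash
python3 -c "
from h import *
np.set_printoptions(precision=4,suppress=True)
t=np.radians(-9.1); U=np.array([[np.cos(t),np.sin(t)],[-np.sin(t),np.cos(t)]])
m=manip.camera_model('wrist'); o=manip.observe(); print(o['ee_pos'],'tcp rdr',U@o['ee_pos'][:2])
pr=lambda n,P:print(n,P,'rdr',U@P[:2])
pr('slide bot',ray(m,261.3,171,.169))
pr('slide side face low R/L',ray(m,256,171.5,.169));pr('',ray(m,266,171.5,.169))
pr('L184',ray(m,243.1,184,.11));pr('R184',ray(m,282.7,184,.11));pr('L204',ray(m,243.4,204,.11));pr('R204',ray(m,282.3,204,.11));pr('endL',ray(m,248,182,.11));pr('endR',ray(m,277,182,.11))
z=np.load('top.npz')
for u,v in((245.5,208.75),(280.5,213.25),(243,222.5),(279,227.5),(262,218)): pr('top',ray(z,u,v,.11))
z=np.load('side.npz');pr('side',ray(z,269.66,193.5,.11))
"
```

```text
[0.5773 0.0356 0.2361] tcp rdr [0.5644 0.1264]
slide bot [0.5814 0.0604 0.169 ] rdr [0.5645 0.1516]
slide side face low R/L [0.5766 0.0607 0.169 ] rdr [0.5597 0.1512]
 [0.5855 0.0593 0.169 ] rdr [0.5688 0.1512]
L184 [0.5566 0.0362 0.11  ] rdr [0.5438 0.1238]
R184 [0.6011 0.0292 0.11  ] rdr [0.5889 0.1239]
L204 [0.5528 0.0125 0.11  ] rdr [0.5438 0.0998]
R204 [0.5974 0.0055 0.11  ] rdr [0.589  0.0999]
endL [0.5625 0.0377 0.11  ] rdr [0.5494 0.1262]
endR [0.595  0.0325 0.11  ] rdr [0.5824 0.1262]
top [0.5947 0.0288 0.11  ] rdr [0.5826 0.1225]
top [ 0.5834 -0.0519  0.11  ] rdr [0.5843 0.041 ]
top [0.5627 0.0348 0.11  ] rdr [0.5501 0.1233]
top [ 0.5504 -0.0476  0.11  ] rdr [0.551 0.04 ]
top [ 0.5727 -0.009   0.11  ] rdr [0.5669 0.0817]
side [ 0.5715 -0.0044  0.11  ] rdr [0.565  0.0861]
```

Emit:
{"api": "send_rows", "payload": {"slide": [[-0.03,0.008,0],[-0.08,0.008,0],[-0.13,0.008,0],[-0.16,0.008,0.02],[-0.166,0.008,0.06],[-0.166,0.008,0.12],[-0.166,0.008,0.16],[-0.166,0.008,0.18],[-0.166,0.008,0.18],[-0.166,0.008,0.18]], "turn": [0,0,0,0,0,0,0,0,0,0], "grip": [0,0,0,0,0,0,0,0,0,0]}}

```text
t: 7.75
ee_pos: [0.5734, -0.0074, 0.192]
tcp_rot: [0.0, 0.761, 0.649, 0.0]
ft_force: [0.0, -0.7, -0.8]
grip_width: 0.0079
gripper_force: 30.0
```

```bash
python3 -c "
from h import *
to(.5725,-.006,.235)
m,p,d=cam('wrist'); np.savez('w3.npz',p=p,**m)
m,p2,d=cam('side')
cv2.imwrite('pics/ws3.png',np.hstack([cv2.resize(p[140:290,200:320],(400,500),interpolation=0),cv2.resize(p2[150:250,225:305],(400,500),interpolation=0)])[...,::-1])"
```

```text
t 7.75 tcp [ 0.5734 -0.0074  0.192 ] slide [ 0.0051 -0.0043 -0.1719] yang -9.12 f [ 0.  -0.7 -0.8] g 0.0079
```

View pics/ws3.png

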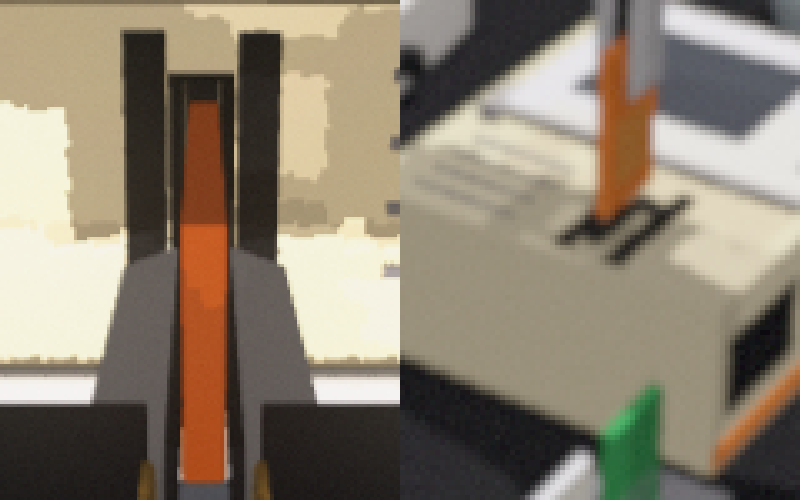

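Left (wrist): the slide's lower end at (204,102) sits centred between the strips, over the funnel whose end edge is at (200,75). Right (side): the slide hangs just above the slot at (605,215).

```bash
python3 -c "
from h import *
np.set_printoptions(precision=4,suppress=True)
t=np.radians(-9.1); U=np.array([[np.cos(t),np.sin(t)],[-np.sin(t),np.cos(t)]])
z=np.load('w3.npz'); f=lambda u,v,h:U@ray(z,u,v,h)[:2]
print('tcp',U@manip.observe()['ee_pos'][:2])
print('slide +y bottom',f(261.05,170.6,.125),'->slide centre y',f(261,170.6,.125)[1]-.025)
print('funnel L,R,end',f(250.4,166,.11),f(270.2,166,.11),f(260.3,162.4,.11),'-> slot y',f(260.3,162.4,.11)[1]-.0305)
print('strips',f(236.3,166,.11),f(284.3,166,.11))
g=cv2.cvtColor(z['p'],cv2.COLOR_RGB2GRAY)
for r in(158,166,168,180): print(g[r,230:292])
print(g[145:180,261])
"
```

```text
tcp [0.5673 0.0833]
slide +y bottom [0.5675 0.1089] ->slide centre y 0.08391296643595453
funnel L,R,end [0.5573 0.1102] [0.5762 0.1102] [0.5668 0.1137] -> slot y 0.08318977580367391
strips [0.5438 0.1102] [0.5897 0.1102]
[171 170 169 171 171 170 113  53  36  37  33  36  36  34  36  33  32  32
  33 110 158 168 170 169 169 169 170 169 168 168 169 168 168 168 169 169
 170 168 169 168 169 108  46  32  33  34  33  35  32  36  34  33  33  35
 138 166 170 170 168 170 168 168]
[172 173 171 171 171 172 141  69  37  35  36  36  36  35  38  34  34  36
  35 114  92  45  31  34  40  49  37  35  33  32  33  34  33  31  34  61
  41  29  32  31 124  90  48  40  38  37  39  40  39  39  38  40  42  40
 176 205 207 208 206 206 207 208]
[171 171 169 171 171 170 142  67  39  38  38  39  39  37  34  38  35  36
  35 106  99  47  33  32  36  59  40  34  35  34  36  37  35  36  33  63
  43  29  30  30 106  79  44  41  38  41  36  39  40  38  40  43  41  58
 181 206 208 207 207 208 207 208]
[172 170 171 172 172 169 171  88  41  39  38  40  42  39  39  39  38  39
  38  74  87  49  35  33  40  70  78  75  75  76  78  76  77  78  79  75
  45  29  32  31 137  93  46  38  40  40  39  39  41  40  43  40  43 101
 190 206 208 207 205 208 206 206]
[188 168 169 169 169 171 170 169 168 167 169 169 169 168 167 167 123  54
  26  31  33  34  32  37  34  57  72  79  76  78  75  77  78  76  77]
```

Emit:
{"api": "send_rows", "payload": {"slide": [[-0.003,-0.003,0],[-0.003,-0.003,0.03],[-0.003,-0.003,0.06],[-0.003,-0.003,0.08],[-0.003,-0.003,0.1],[-0.003,-0.003,0.12],[-0.003,-0.003,0.14],[-0.003,-0.003,0.16],[-0.003,-0.003,0.18],[-0.003,-0.003,0.2],[-0.003,-0.003,0.22],[-0.003,-0.003,0.24],[-0.003,-0.003,0.255],[-0.003,-0.003,0.265],[-0.003,-0.003,0.27],[-0.003,-0.003,0.27]], "turn": [0,0,0,0,0,0,0,0,0,0,0,0,0,0,0,0], "grip": [0,0,0,0,0,0,0,0,0,0,0,0,0,0,0,0]}}

```text
t: 9.85
ee_pos: [0.5722, -0.0081, 0.1242]
tcp_rot: [-0.0, 0.761, 0.649, 0.0]
ft_force: [-0.2, 0.5, -1.1]
grip_width: 0.0077
gripper_force: 30.0
```

Emit:
{"api": "send_rows", "payload": {"slide": [[0,0,0.004],[0,0,0.008],[0,0,0.012],[0,0,0.012]], "turn": [0,0,0,0], "grip": [0,0,0,0]}}

```text
t: 10.35
ee_pos: [0.5723, -0.008, 0.1217]
tcp_rot: [-0.0, 0.761, 0.649, 0.0]
ft_force: [-0.6, -0.5, 4.2]
grip_width: 0.0076
gripper_force: 30.0
```

Emit:
{"api": "send_rows", "payload": {"slide": [[0,0,0],[0,0,0],[0,0,0],[0,0,0],[0,0,-0.04],[0,0,-0.12],[0,0,-0.24],[0,0,-0.36],[0,0,-0.44],[0,0,-0.48],[0,0,-0.48]], "turn": [0,0,0,0,0,0,0,0,0,0,0], "grip": [0.5,0.5,0.5,0.5,0.5,0.5,0.5,0.5,0.5,0.5,0.5]}}

```text
t: 11.72
ee_pos: [0.5724, -0.0081, 0.2418]
tcp_rot: [0.0, 0.761, 0.649, 0.0]
ft_force: [-0.9, -0.1, -0.1]
grip_width: 0.0469
gripper_force: 0.0
```

```bash
python3 -c "
from h import *
np.set_printoptions(precision=4,suppress=True)
to(.4475,-.136,.24)
for n in('side','wrist'):
    m,p,d=cam(n); W=world(m,d); k=cv2.inRange(cv2.cvtColor(p,cv2.COLOR_RGB2HSV),(7,150,60),(26,255,255))
    q=(k>0)&(abs(W[...,0]-.572)<.04)&(abs(W[...,1]+.008)<.05)&(W[...,2]>.1); w=W[q]; print(n,q.sum(),w.min(0),w.max(0),np.percentile(w,[5,95],0)); np.savez('x_'+n+'.npz',p=p,d=d,**m)
# bar in the side view
W=world(m,d)
m=np.load('x_side.npz'); W=world(m,m['d']); k=(W[...,2]>.142)&(W[...,2]<.175)&(W[...,0]<.475)&(W[...,0]>.40)&(W[...,1]<-.05)&(W[...,1]>-.22)
b=W[k]; print('bar side',k.sum(),np.median(b,0),b.min(0),b.max(0))
"
```

```text
t 11.725 tcp [ 0.5724 -0.0081  0.2418] slide [-0.5845 -0.4122  0.0065] yang -9.13 f [-0.9 -0.1 -0.1] g 0.0469
side 171 [ 0.5582 -0.024   0.1041] [0.5896 0.0234 0.155 ] [[ 0.5634 -0.0178  0.1063]
 [ 0.5766  0.0209  0.1523]]
wrist 3252 [ 0.5453 -0.0359  0.1011] [0.612  0.0277 0.369 ] [[ 0.5495 -0.0085  0.1548]
 [ 0.6099  0.0243  0.3677]]
bar side 126 [ 0.4446 -0.112   0.1586] [ 0.4309 -0.1869  0.1428] [ 0.4731 -0.0679  0.164 ]
```

Emit:
{"api": "send_rows", "payload": {"slide": [[-0.06,-0.04,0],[-0.16,-0.11,0],[-0.28,-0.2,0],[-0.4,-0.28,0],[-0.5,-0.36,0],[-0.56,-0.4,0],[-0.58,-0.41,0],[-0.58,-0.41,0],[-0.58,-0.41,0]], "turn": [0,0,0,0,0,0,0,0,0], "grip": [0.5,0.5,0.5,0.5,0.5,0.5,0.5,0.5,0.5]}}

```text
t: 12.95
ee_pos: [0.4487, -0.1342, 0.241]
tcp_rot: [-0.0, 0.761, 0.649, 0.0]
ft_force: [0.1, 0.7, 0.2]
grip_width: 0.0471
gripper_force: 0.0
```

```bash
python3 -c "
from h import *
np.set_printoptions(precision=4,suppress=True)
to(.4475,-.136,.24)
m,p,d=cam('wrist'); np.savez('w4.npz',p=p,d=d,**m); cv2.imwrite('pics/w4.png',p[...,::-1])
"
```

```text
t 12.95 tcp [ 0.4487 -0.1342  0.241 ] slide [-0.008  -0.0038  0.0042] yang -9.03 f [0.1 0.7 0.2] g 0.0471
```

View pics/w4.png

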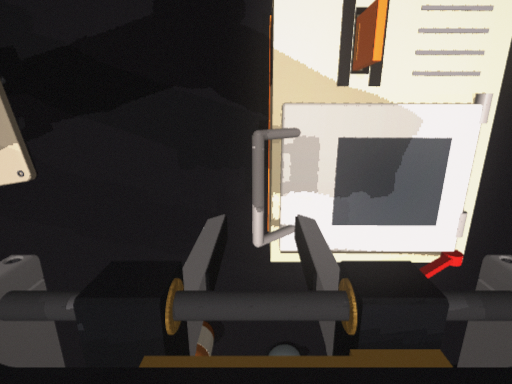

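The wrist view shows the bar running from (259,135) to (259,244) with struts to the cover on the right. The finger tips are at (222,218) and (301,218), and the seated slide is at (370,40).

```bash
python3 -c "
from h import *
np.set_printoptions(precision=4,suppress=True)
t=np.radians(-9.1); U=np.array([[np.cos(t),np.sin(t)],[-np.sin(t),np.cos(t)]])
z=np.load('w4.npz');W=world(z,z['d']);g=cv2.cvtColor(z['p'],cv2.COLOR_RGB2GRAY)
print(g[170,245:275],g[150,245:275])
f=lambda u,v,h:U@ray(z,u,v,h)[:2]
print('tcp',U@manip.observe()['ee_pos'][:2])
for v in(140,170,190,215,240): print(v,f(252.5,v,.157),f(264.5,v,.157),U@W[v,258,:2],W[v,258,2])
print('ends',f(258.5,132,.16),f(258.5,246,.16))
print('hinge barrels',f(483,107,.117),f(462,225,.117))
k=(W[...,2]>.117)&(W[...,2]<.128);w=(W[k][:,:2]@U.T*1000).astype(np.float32);print('cover',np.percentile(w,[1,99],0),np.median(W[k][:,2]))
"
```

```text
[ 30  32  30  31  30  33  37  81 101 107 114 116 119 119 119 113 111 103
  91  53  35  35  37 153 121  86 114 159 167 166] [ 30  30  31  30  29  29  36  80  99 109 116 116 119 122 118 115 111 106
 100  53  32  32  31  84  88  83  94 155 169 167]
tcp [ 0.4642 -0.0615]
140 [ 0.4563 -0.0102] [ 0.4676 -0.0102] [ 0.4615 -0.0097] 0.16225695592953798
170 [ 0.4561 -0.039 ] [ 0.4677 -0.039 ] [ 0.4615 -0.0378] 0.16288838436105177
190 [ 0.456  -0.0592] [ 0.4678 -0.0592] [ 0.4615 -0.0575] 0.1628112032289178
215 [ 0.4558 -0.0855] [ 0.4679 -0.0855] [ 0.4614 -0.083 ] 0.1635299348276355
240 [ 0.4556 -0.1133] [ 0.4681 -0.1133] [ 0.4614 -0.1106] 0.16235556073197427
ends [ 0.462  -0.0026] [ 0.4619 -0.1186]
hinge barrels [0.6971 0.0203] [ 0.7013 -0.1132]
cover [[ 488.0262 -143.5408]
 [ 695.2951   31.0325]] 0.12222594834638764
```

Emit:
{"api": "send_rows", "payload": {"slide": [[0.004,-0.009,0.05],[0.004,-0.009,0.13],[0.004,-0.009,0.22],[0.004,-0.009,0.3],[0.004,-0.009,0.36],[0.004,-0.009,0.395],[0.004,-0.009,0.4],[0.004,-0.009,0.4],[0.004,-0.009,0.4],[0.004,-0.009,0.4],[0.004,-0.009,0.4],[0.004,-0.009,0.4],[0.004,-0.009,0.4],[0.004,-0.009,0.4]], "turn": [0,0,0,0,0,0,0,0,0,0,0,0,0,0], "grip": [0.5,0.5,0.5,0.5,0.5,0.5,0.5,0,0,0,0,0,0,0]}}

```text
t: 14.75
ee_pos: [0.4458, -0.1336, 0.1413]
tcp_rot: [-0.0, 0.761, 0.649, -0.0]
ft_force: [-0.1, 0.3, 2.3]
grip_width: 0.011
gripper_force: 30.0
```

Emit:
{"api": "send_rows", "payload": {"slide": [[0,0.003,-0.02],[0,0.009,-0.047],[0,0.021,-0.093],[0,0.034,-0.139],[0,0.05,-0.184],[0,0.069,-0.228],[0,0.089,-0.271],[0,0.089,-0.271],[0,0.089,-0.271]], "turn": [0,0,0,0,0,0,0,0,0], "grip": [0,0,0,0,0,0,0,0,0]}}

```text
t: 15.88
ee_pos: [0.4667, -0.137, 0.2086]
tcp_rot: [-0.001, 0.761, 0.649, -0.001]
ft_force: [-3.8, -0.6, -8.3]
grip_width: 0.0112
gripper_force: 30.0
```

```bash
cat > a.py <<'E'
from h import *
np.set_printoptions(precision=4,suppress=True)
t=np.radians(-9.1); U=np.array([[np.cos(t),np.sin(t)],[-np.sin(t),np.cos(t)]])
to(.5,-.13,.2)
def fit(w,n):
    s=w[:,:2]@U[0]; g=np.ones(len(s),bool)
    for _ in range(4): f=np.polyfit(s[g],w[g,2],1); g=abs(w[:,2]-np.polyval(f,s))<.005
    print(n,'angle',np.arctan(-f[0]).round(4),'n',g.sum(),len(g))
for n in('top','side'):
    m,p,d=cam(n);W=world(m,d);R=(W[...,:2]@U.T)
    h=cv2.cvtColor(p,cv2.COLOR_RGB2HSV)
    fit(W[(cv2.inRange(h,(0,170,80),(5,255,255))>0)&(R[...,0]<.70)&(R[...,0]>.5)&(R[...,1]<-.13)&(R[...,1]>-.2)&(W[...,2]>.125)],n+' index')
    k=((h[...,1]<40)&(h[...,2]>150)&(R[...,0]<.69)&(R[...,0]>.50)&(R[...,1]<.02)&(R[...,1]>-.14)&(W[...,2]>.123)&(W[...,2]<.27)).astype(np.uint8)
    k=cv2.erode(k,np.ones((3,3)));fit(W[k>0],n+' cover')
    cv2.imwrite(f'pics/e_{n}.png',p[...,::-1])
E
python3 a.py
```

```text
t 15.875 tcp [ 0.4667 -0.137   0.2086] slide [0.0487 0.127  0.034 ] yang -9.14 f [-3.8 -0.6 -8.3] g 0.0112
top index angle 0.5621 n 99 108
top cover angle 0.2876 n 1908 1909
side index angle 0.5765 n 90 108
side cover angle 0.2888 n 201 201
```

Emit:
{"api": "send_rows", "payload": {"slide": [[0,0.01,-0.02],[0,0.023,-0.042],[0,0.047,-0.083],[0,0.074,-0.122],[0,0.103,-0.16],[0,0.133,-0.197],[0,0.152,-0.217],[0,0.152,-0.217],[0,0.152,-0.217],[0,0.152,-0.217],[0,0.152,-0.217],[0,0.152,-0.217]], "turn": [0,0,0,0,0,0,0,0,0,0,0,0], "grip": [0,0,0,0,0,0,0,0,0,0,0,0]}}

```text
t: 17.48
ee_pos: [0.5017, -0.1426, 0.2628]
tcp_rot: [-0.003, 0.761, 0.648, -0.002]
ft_force: [-10.4, 0.5, -3.0]
grip_width: 0.011
gripper_force: 30.0
```

```bash
python3 a.py; python3 -c "
from h import *
a=cv2.imread('pics/e_top.png')[130:300,220:420];b=cv2.imread('pics/e_side.png')[90:260,200:400]
cv2.imwrite('pics/fin.png',np.hstack([cv2.resize(a,(400,340)),cv2.resize(b,(400,340))]))"
```

```text
t 17.475 tcp [ 0.5017 -0.1426  0.2628] slide [ 0.0486 -0.0126  0.2514] yang -9.16 f [-10.4   0.5  -3. ] g 0.011
top index angle 0.0085 n 14 14
top cover angle 0.5561 n 1192 1192
side index angle 0.5509 n 8 9
side cover angle 0.5399 n 45 45
```

View pics/fin.png

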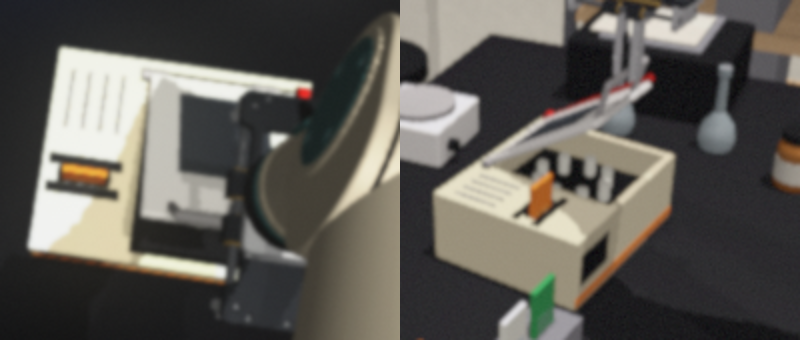

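The final view shows the cover raised nearly in line with the red arm (its edge peeps along the cover at about (640,85)), and the slide seated at (540,195). One small nudge, then hand in.

Emit:
{"api": "send_rows", "payload": {"slide": [[0,0.005,-0.005],[0,0.01,-0.011],[0,0.01,-0.011],[0,0.01,-0.011],[0,0.01,-0.011],[0,0.01,-0.011],[0,0.01,-0.011]], "turn": [0,0,0,0,0,0,0], "grip": [0,0,0,0,0,0,0]}}

```text
t: 18.45
ee_pos: [0.504, -0.143, 0.2656]
tcp_rot: [-0.003, 0.761, 0.648, -0.002]
ft_force: [-10.3, 0.9, -1.9]
grip_width: 0.0107
gripper_force: 30.0
```

```bash
python3 a.py 2>&1 | grep -v index; python3 -c "
from rig import manip
print(manip.close_job())"
```

```text
t 18.45 tcp [ 0.504  -0.143   0.2656] slide [ 0.0486 -0.0221  0.2626] yang -9.16 f [-10.3   0.9  -1.9] g 0.0107
top cover angle 0.5702 n 1189 1189
side cover angle 0.5516 n 35 35
the job is handed in; nothing more can be done
None
```

I handed the job in at about 18.5 s: the orange slide is seated in the slot and let go, and the gripper is holding the cover at about 0.57 rad, against about 0.57 rad measured for the red index arm; no verdict came back.

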